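# Swing out the press crank and wind the terrine press down

## Robot

A 7-joint arm with a two-finger parallel gripper is mounted at the origin on a cart in front of the work surface, level with it; the furniture and walls round the work are solid. World frame = base frame: x ahead of the robot, y to its left, z up, the work surface at z = 0. Lengths are in m, angles in rad, forces in N, time in s.
With the tool pointing down it reaches from about 0.425 to 0.825 m from the base axis. Payload 3.6 kg.
Tool frame: the origin (TCP) lies midway between the tips of the shut fingers; the grasp point (between the pads) lies 19 mm behind it; z points along the fingers, x is the direction in which the jaws open and shut, and the axes are right-handed (so a half turn about z gives the same grasp; the last joint's range is limited). The gripper opens to 93 mm and grips with 3 to 60 N. Pads are 15 mm wide; open, the fingers measure 128 mm over their backs; the gripper's body (75 mm by 188 mm) begins 65 mm behind the grasp point.
Start: joints at [-1.355, 0.615, -0.013, 1.423, 0.008, 1.103, -0.04], TCP at [0.156, 0.631, 0.219] pointing down, gripper open.
Joint ranges: [-3.12, 3.12], [-0.3, 2.06], [-1.34, 1.32], [0.26, 2.42], [-1.36, 4.5], [0.01, 1.98], [-2.84, 2.84]. Speed limits (rad/s): [2.79, 2.79, 3.14, 3.14, 3.14, 3.14, 3.14].

## Interface

Orientations are given as a rotation vector (axis times angle).
In Python, from cell import r gives the robot as it stands.
- The arm moves only by the shell command python3 -m pendant 'ROWS' [FORCE]. ROWS is JSON, a list of rows, each a list of 3 entries, a list of its own where there are three numbers: the opening, from -1 (shut) to 1 (fully open), so that 0 is half open, then the shift along the world's x, y, z in mm, then the turn, a rotation vector about the world's x, y, z in rad. In form: [[hand, [tx, ty, tz], [ax, ay, az]], ...]. A call has 1 to 20 rows; each row is the pose to reach, as a shift and turn from the pose commanded when the call began; what a row does not reach only later rows make up. A row lasts 1/8 s, in which the tool goes at most 62.5 mm and 10.7 degrees, less where a joint would pass 70% of its speed; a pose out of reach is approached as far as the arm can. A call with a gripper value outside its range is refused whole. The fingers move at their own pace and stop on an object; FORCE is the grip in N (left out, the last holds). Time passes only in rows, so rows that repeat a pose let the fingers close. It gives the time, the measured TCP pose, the force and the opening at its end, in the units of the state.
- r.get_state(): the state, without advancing time (a new reading comes with each control period).
- r.read_camera(name): name is "scene" or "top" or "wrist"; returns the picture (400x640x3 uint8, red, green, blue); there is no depth.
- r.camera_model(name): a dict with "fx", "fy", "cx", "cy" (pixels), "k1" (the pictures are not rectified: a ray, as slopes to the right and down, at radius r is drawn at 1 + k1 r^2 times it, then the intrinsics apply), "eye" and "attitude" of the camera in the world; the wrist camera has in their place "mount" (4x4, takes a point from camera to tool coordinates, whose origin is the TCP and whose axes are the tool frame's). Camera axes: x right, y down, z forward; pixel columns grow to the right and rows downward; lengths in m; the calibration is good to about 2 mm. A picture is of the moment at which its call begins: read the wrist's pose just before it. camera_model takes no time and is no camera call.
- r.hand_in(): hands the job in, once; it reports no verdict.
The state is a dict: "time": time; "joint_positions": joint angles; "qd": joint speeds; "tau": joint torques, N m; "tool_pos": TCP position; "eef_rot": TCP orientation; "force": force on the tool from outside, world axes, zero at the start; "wrist_torque": the same for the moment, N m; "grip_width": finger opening in m.
Only numpy, scipy, OpenCV 4.12 (cv2) and the standard library are available. Lean on these libraries where they do the work, as an engineer would, in place of code of your own. Each camera call takes 0.05 s, during which the arm holds its last target.

## Task

The terrine mould stands ready in the bench press with the press's crank grip folded away. Swing the black grip up until it stands fully upright on the crank arm, then wind the crank clockwise (seen from above) by it until the pressure plate meets the mould's lid, and give it about a quarter turn more: the lid must be held down firmly but not crushed. Let go with the crank left where it is and the grip upright, and leave the mould and the things on the bench where they stand.

Things in the scene. Friction and masses are not known exactly. Their poses are not given: they have to be found in the camera images.
- press: Bench screw press fixed to the worktop, 200 mm (its x) x 236 mm (its y), stainless base plate with its top at z = 20 mm, two upright columns at y = +-96 mm, a grey bridge across them (44 mm wide in x, top at 153 mm) with a brass nut (top at 161 mm). Origin under the centre of the base, on the worktop, on the screw's axis; z up.
- crank_axis (a point): Point on the upright screw axis, level with the folding pivot of the grip; start height about 0.22 m, sinking 20 mm for each clockwise turn of the crank. The crank arm, 19 mm wide and 10 mm thick, runs from here to the pivot with its top 12 mm below this height; round hub of radius 17 mm, its top 8 mm below this height.
- grip_pivot (a point): The folding pivot of the grip at the free end of the crank arm, 80 mm from the screw axis. The pivot's axis is level and square to the arm.
- grip_mid (a point): Point on the centre line of the black grip, 40 mm from the pivot. The grip is a round sleeve 24 mm thick that turns freely on its own pin and covers 11 to 66 mm from the pivot. Folded, it lies over the arm, pointing from the pivot to the screw axis; unfolded, it stands straight up from the pivot. Best taken with the fingers either side of it, straddling the arm.
- grip_fold (a joint): Fold angle of the grip: 0 folded along the arm, 1.571 fully upright at its hard stop. Stiff hinge (0.12 N m of friction, about 3 N at the middle of the grip), stays where it is left; it can be knocked back inwards by a radial push on the grip of that size, not outwards.
- crank (a joint): Turn of the crank, grows clockwise seen from above; the screw goes down 20 mm per turn (6.283). Starts somewhere from 0 to 1.8, end of travel at 13.5. It runs freely (0.1 N m of friction, a little over 1 N along the circle at the grip) until the plate meets the lid; there the pull at the grip rises at once by 2 to 3 N and then by about 5 N for each further quarter turn, because the plate turns and rubs on the lid. It stays where it is left, also when tight.
- spindle: The screw, which carries the crank above and, below the bridge, a round pressure plate (76 mm wide, with a 44 mm brass wear pad under it) on a spring-washer pack: 25 N preload, then 10 N for each mm that the screw is wound past first touch (75 N after a quarter turn). Origin on the screw axis; at crank = 0 it is level with the press's origin and the pad's underside is 93 mm above the worktop.
- mould: Red rectangular terrine mould, 156 mm long (x, the lugs at its ends reach 96 mm each way) x 104 mm x 50 mm high, 1.9 kg, standing loose on the press base under the plate. Origin at the centre of its underside. Its aluminium lid is sunk into it and carried by the filling: the lid's flat top stands 0 to 14 mm above the mould's rim (70 to 84 mm above the worktop), differently each time and not reported.
- bench_scraper: Bench scraper with a black handle, 108 x 152 x 24 mm, lying on the bench: leave alone.
- scrubber: Blue scrubbing brush, 59 x 132 x 72 mm: leave alone.
- probe_thermometer: Probe thermometer, 46 x 188 x 11 mm: leave alone.
- spoon_0: Steel spoon, 188 x 38 x 15 mm: leave alone.
- gn_ninth: Small steel pan, 108 x 176 x 65 mm: leave alone.
- spice_a: Spice jar with a red cap, 45 mm wide, 106 mm high: leave alone.

How it is judged:
On the way, in this order (a step that is already met when the one before it is completed fails the run):
1. the grip is swung fully upright while the plate is still clear of the lid (value of joint grip_fold above 1.48 rad and contact force between spindle and mould below 3 N), for 0.2 s.
2. the plate presses firmly on the mould's lid (contact force between spindle and mould above 40 N), for 0.2 s.
At the end, for the whole second after the job is handed in: The pressure plate bears on the mould's lid with 40 to 115 N (about 30 degrees to 160 degrees of crank past first touch; a quarter turn gives 75 N), the crank is at rest, the grip stands upright within 0.17 rad, and the mould is still within 15 mm of the press's centre (contact force between spindle and mould between 40 and 115 N and value of joint grip_fold above 1.4 rad and not (velocity of joint crank above 0.03 rad/s or velocity of joint crank below -0.03 rad/s) and horizontal distance between mould and press below 0.015 m).
It fails at once if the lid is pressed with more than 125 N (contact force between spindle and mould above 125 N).
It fails at once if the mould is shoved more than 12 mm (distance of mould from where it was at the start of the episode above 0.012 m).
It fails at once if one of the things standing by is moved more than 25 mm (distance of any of bench_scraper, scrubber, probe_thermometer, spoon_0, gn_ninth, spice_a from where it was at the start of the episode above 0.025 m).
It also fails if it takes over 72 s, if anything falls off the work surface, if the arm or the gripper's body presses on something with over 40 N, if the wrist force passes 120 N, or if a joint passes its speed limit or range.

## Working session

There is one attempt and no reset: what is moved stays moved. The work goes in short steps, Python scripts to look and compute and a shell command to move; the robot and the scene stay as the last step left them, time stands still between calls to the robot, and variables do not carry over. Pictures are saved under pics/ and viewed, and the job is handed in when it is done.

```bash
mkdir -p pics; ls; python3 - <<'E'
from cell import r
import cv2,numpy as np
s=r.get_state();print({k:np.round(v,4).tolist() for k,v in s.items()})
for n in ["scene","top","wrist"]:
    im=r.read_camera(n);cv2.imwrite(f"pics/{n}0.png",im[:,:,::-1]);print(n,r.camera_model(n))
E
```

```text
pics
{'time': 0.0, 'joint_positions': [-1.3545, 0.6159, -0.0126, 1.4249, 0.0081, 1.1034, -0.0404], 'qd': [0.0009, -0.0016, 0.001, -0.0014, -0.0014, -0.0004, 0.0], 'tau': [0.0, -45.8921, 0.2091, -16.5751, -0.0611, 0.0203, 0.0002], 'tool_pos': [0.1561, 0.6302, 0.2175], 'eef_rot': [2.4727, 1.9352, -0.0031], 'force': [0.0738, -0.4153, 0.1663], 'wrist_torque': [-0.0281, 0.0064, -0.0133], 'grip_width': 0.093}
scene {'fx': 440.2663420316026, 'fy': 440.2663420316026, 'cx': 326.2721137354224, 'cy': 196.24521229142425, 'k1': 0.04316540109381038, 'eye': array([ 0.18674308, -0.68380617,  1.07959519]), 'attitude': array([-2.35164219,  0.65666083, -0.22303888])}
top {'fx': 388.31798227268314, 'fy': 388.31798227268314, 'cx': 327.80939074601656, 'cy': 196.9910962554443, 'k1': -0.0931485196649152, 'eye': array([0.47932215, 0.00193595, 1.30099087]), 'attitude': array([-2.18474505,  2.16138347, -0.06892894])}
wrist {'fx': 358.6685755939438, 'fy': 358.6685755939438, 'cx': 320.7046393780424, 'cy': 203.46725231762073, 'k1': -0.0658995155136245, 'mount': array([[ 9.99999824e-01, -4.64932909e-04,  3.67313926e-04,
         5.88924681e-05],
       [ 3.34892173e-04,  9.54895897e-01,  2.96940589e-01,
        -8.24034774e-02],
       [-4.88804012e-04, -2.96940413e-01,  9.54895885e-01,
        -1.65370568e-01],
       [ 0.00000000e+00,  0.00000000e+00,  0.00000000e+00,
         1.00000000e+00]])}
```

View pics/scene0.png

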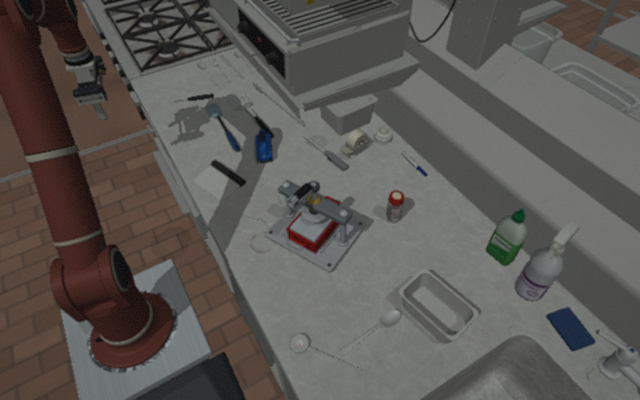

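View pics/top0.png

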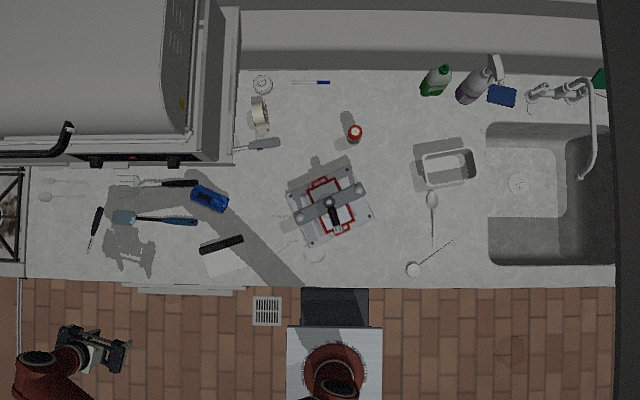

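View pics/wrist0.png

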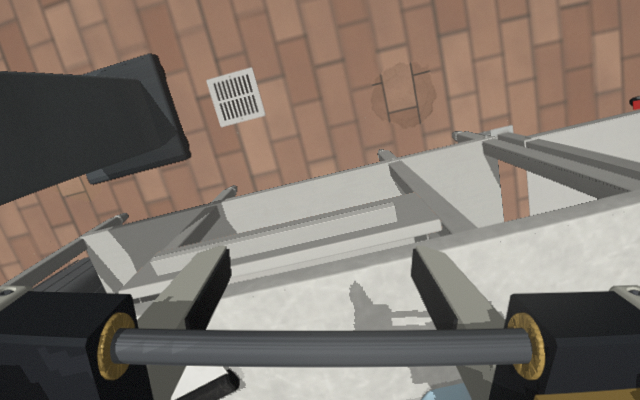

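```bash
python3 - <<'E'
import cv2
a=cv2.imread("pics/top0.png")[150:260,270:390];cv2.imwrite("pics/topc.png",cv2.resize(a,None,fx=6,fy=5.4545,interpolation=cv2.INTER_CUBIC)[:600])
a=cv2.imread("pics/scene0.png")[165:275,255:375];cv2.imwrite("pics/scenec.png",cv2.resize(a,None,fx=6,fy=5.4545,interpolation=cv2.INTER_CUBIC)[:600])
E
```

```text
(no output)
```

View pics/topc.png

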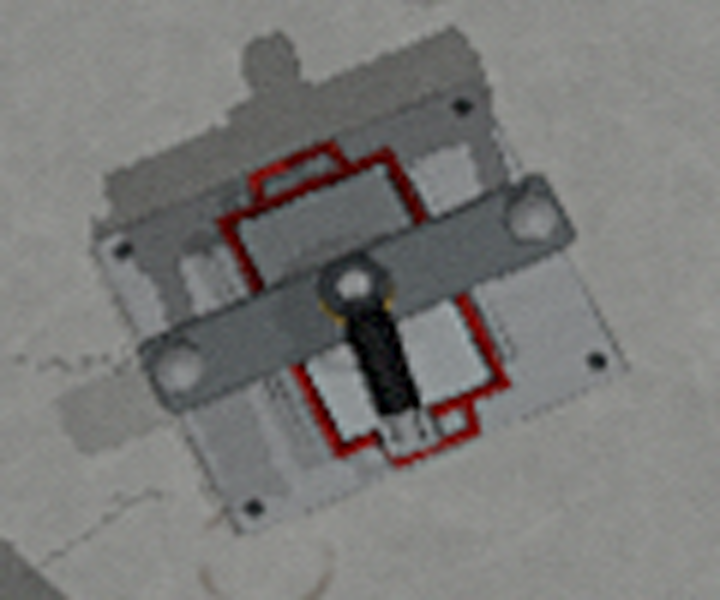

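View pics/scenec.png

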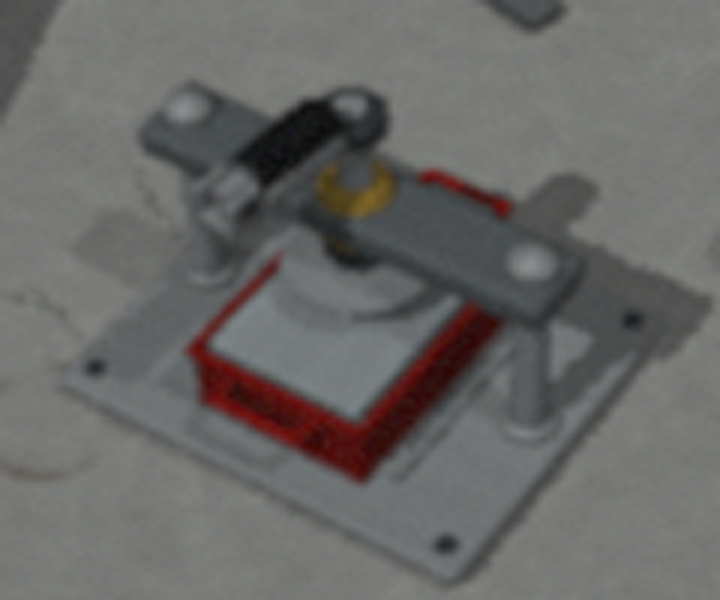

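```bash
cat > h.py <<'E'
import numpy as np,cv2
from scipy.spatial.transform import Rotation as R
from cell import r
def cam(n,s=None):
    m=r.camera_model(n)
    if "eye" in m: return m,np.array(m["eye"]),R.from_rotvec(m["attitude"]).as_matrix()
    T=np.eye(4);T[:3,:3]=R.from_rotvec(s["eef_rot"]).as_matrix();T[:3,3]=s["tool_pos"]
    T=T@m["mount"];return m,T[:3,3],T[:3,:3]
def ray(n,uv,s=None):
    m,e,A=cam(n,s)
    d=np.array([(uv[0]-m["cx"])/m["fx"],(uv[1]-m["cy"])/m["fy"]]);p=d.copy()
    for _ in range(20): p=d/(1+m["k1"]*(p@p))
    return e,A@np.array([p[0],p[1],1.])
def plane(n,uv,z,s=None):
    e,d=ray(n,uv,s);return e+d*(z-e[2])/d[2]
def proj(n,P,s=None):
    m,e,A=cam(n,s);c=A.T@(np.array(P)-e);p=c[:2]/c[2];p=p*(1+m["k1"]*(p@p))
    return np.array([m["fx"]*p[0]+m["cx"],m["fy"]*p[1]+m["cy"]])
def tri(l):
    M=np.zeros((3,3));b=np.zeros(3)
    for e,d in l:
        d=d/np.linalg.norm(d);Q=np.eye(3)-np.outer(d,d);M+=Q;b+=Q@e
    P=np.linalg.solve(M,b);return P,[np.linalg.norm(np.cross(P-e,d/np.linalg.norm(d))) for e,d in l]
E
python3 - <<'E'
from h import *
c=lambda x,y:(270+x/6,150+y/5.4545)
q=lambda x,y:(255+x/6,165+y/5.4545)
b=[plane("top",c(*p),.02) for p in [(463,106),(597,360),(254,508),(124,249)]]
print("bolts",np.round(b,4).tolist(),np.mean(b,0))
b2=[plane("scene",q(*p),.02) for p in [(632,319),(446,544),(95,367)]];print("bolts scene",np.round(b2,4).tolist())
k=[plane("top",c(*p),.156) for p in [(533,213),(180,362)]];print("cols",np.round(k,4).tolist(),np.mean(k,0))
d=k[1]-k[0];print("press yaw(y axis dir)",np.degrees(np.arctan2(d[1],d[0])))
print("hub",plane("top",c(353,283),.212),tri([ray("top",c(353,283)),ray("scene",q(352,105))]))
for z in (.22,):
    g=[plane("top",c(*p),z) for p in [(368,310),(400,405),(412,430)]];print(np.round(g,4).tolist())
    d=g[1]-g[0];print(np.degrees(np.arctan2(d[1],d[0])))
for z in (.22,):
    g=[plane("scene",q(*p),z) for p in [(320,120),(260,165),(225,195)]];print(np.round(g,4).tolist())
print("jar",plane("top",(354,131),.1))
E
```

```text
bolts [[0.6739, -0.0402, 0.02], [0.5198, -0.115, 0.02], [0.4287, 0.0723, 0.02], [0.5845, 0.1465, 0.02]] [0.55173756 0.01588848 0.02      ]
bolts scene [[0.6736, -0.0365, 0.02], [0.5191, -0.1116, 0.02], [0.4287, 0.0755, 0.02]]
cols [[0.595, -0.0707, 0.156], [0.5122, 0.1023, 0.156]] [0.55360999 0.01582085 0.156     ]
press yaw(y axis dir) 115.54915963188303
hub [0.55223159 0.01693986 0.212     ] (array([0.5513894 , 0.01714271, 0.21590088]), [np.float64(0.0006341787570609952), np.float64(0.0006341787570609362)])
[[0.5379, 0.0097, 0.22], [0.4897, -0.0056, 0.22], [0.477, -0.0113, 0.22]]
-162.38287993474103
[[0.5323, 0.0129, 0.22], [0.4961, 0.0015, 0.22], [0.4745, -0.0071, 0.22]]
jar [ 0.78441683 -0.05836218  0.1       ]
```

```bash
python3 -m pendant '[[1,[0,0,40],[0,0,-0.14]],[1,[0,0,80],[0,0,-0.29]],[1,[34,-38,85],[0,0,-0.43]],[1,[68,-76,90],[0,0,-0.57]],[1,[102,-115,90],[0,0,-0.72]],[1,[136,-153,90],[0,0,-0.86]],[1,[170,-192,90],[0,0,-1.0]],[1,[204,-230,90],[0,0,-1.15]],[1,[221,-274,90],[0,0,-1.29]],[1,[238,-318,90],[0,0,-1.44]],[1,[255,-362,90],[0,0,-1.58]],[1,[272,-406,90],[0,0,-1.72]],[1,[289,-450,90],[0,0,-1.87]],[1,[306,-494,90],[0,0,-2.01]],[1,[323,-538,90],[0,0,-2.16]],[1,[341,-582,90],[0,0,-2.3]],[1,[358,-626,90],[0,0,-2.44]],[1,[358,-626,90],[0,0,-2.585]],[1,[358,-626,90],[0,0,-2.585]],[1,[358,-626,90],[0,0,-2.585]]]' 10
python3 - <<'E'
from h import *
s=r.get_state();im=r.read_camera("wrist");cv2.imwrite("pics/w1.png",im[:,:,::-1])
print({k:np.round(v,4).tolist() for k,v in s.items()})
h=np.array([.552,.0168,.22]);a=np.radians(-162)
for d in (0,.04,.08): print(d,proj("wrist",h+d*np.array([np.cos(a),np.sin(a),0]),s))
E
```

```text
time: 2.65
tool_pos: [0.514, 0.0059, 0.3084]
eef_rot: [-2.545, 1.842, 0.001]
force: [-0.2, 0.4, -0.0]
grip_width: 0.0929
{'time': 2.65, 'joint_positions': [-0.5881, 0.3952, 0.7851, 1.6823, -0.2981, 1.189, -0.9819], 'qd': [-0.0045, -0.0044, -0.0012, -0.0023, 0.0019, 0.0006, -0.0071], 'tau': [0.2748, -30.42, 5.382, -16.554, -0.027, -0.06, 0.0022], 'tool_pos': [0.514, 0.0059, 0.3084], 'eef_rot': [-2.5448, 1.8421, 0.0014], 'force': [-0.1561, 0.4147, -0.045], 'wrist_torque': [0.0167, 0.1026, 0.027], 'grip_width': 0.0929}
0 [322.64149153 157.05671086]
0.04 [322.38745206 210.34360263]
0.08 [322.15081421 259.06147787]
```

View pics/w1.png

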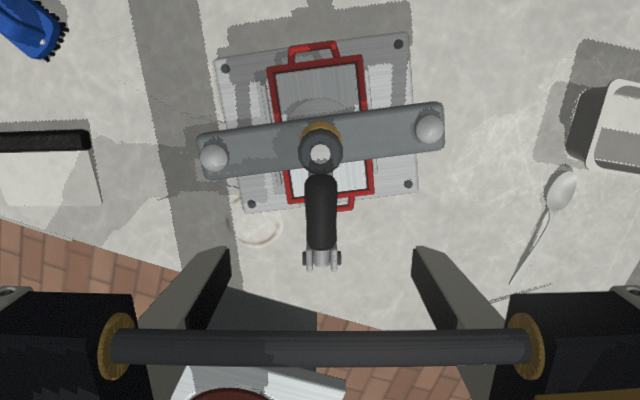

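```bash
python3 - <<'E'
from h import *
s=r.get_state()
im=cv2.imread("pics/w1.png");cv2.imwrite("pics/w1c.png",cv2.resize(im[110:280,260:380],None,fx=3.5,fy=3.5,interpolation=cv2.INTER_CUBIC))
for z in (.205,.21,.215,.22,.225):
    a=plane("wrist",(320,153),z-.008,s);b=plane("wrist",(321.5,258),z,s);print(z,a,b,np.linalg.norm((a-b)[:2]),np.degrees(np.arctan2(*(b-a)[1::-1])))
E
```

```text
0.205 [0.55062786 0.01838664 0.197     ] [ 0.46969581 -0.00943905  0.205     ] 0.08558192224105286 -161.02623452157042
0.21 [0.55140283 0.01862577 0.202     ] [ 0.47199926 -0.00867523  0.21      ] 0.08396589467085827 -161.02570980685525
0.215 [0.55217781 0.0188649  0.207     ] [ 0.47430271 -0.0079114   0.215     ] 0.0823498671079823 -161.02516449821627
0.22 [0.55295279 0.01910402 0.212     ] [ 0.47660616 -0.00714757  0.22      ] 0.08073383955286427 -161.0245973589845
0.225 [0.55372776 0.01934315 0.217     ] [ 0.47890962 -0.00638374  0.225     ] 0.07911781200597968 -161.02400705145217
```

View pics/w1c.png

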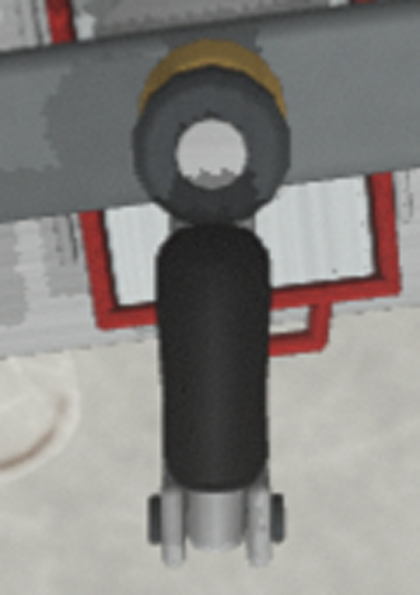

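```bash
python3 -m pendant '[[0.2,[1,0,-40],[0,0,0.02]],[0.2,[1,0,-75],[0,0,0.02]],[0.2,[1,0,-100],[0,0,0.02]],[0.2,[1,0,-108],[0,0,0.02]],[0.2,[1,0,-108],[0,0,0.02]]]' 8
python3 -m pendant '[[-1,[0,0,0],[0,0,0]],[-1,[0,0,0],[0,0,0]],[-1,[0,0,0],[0,0,0]],[-1,[0,0,0],[0,0,0]],[-1,[0,0,0],[0,0,0]],[-1,[0,0,0],[0,0,0]]]' 8
python3 - <<'E'
from h import *
s=r.get_state();im=r.read_camera("wrist");cv2.imwrite("pics/w2.png",im[:,:,::-1])
print(s["force"],s["wrist_torque"])
u=np.array([.9455,.3256])
for p in range(0,100,10):
    f=np.radians(p);print(p,np.round(np.r_[u*40*(np.cos(f)-1),40*np.sin(f)],1))
E
```

```text
time: 3.32
tool_pos: [0.5154, 0.0052, 0.2008]
eef_rot: [-2.561, 1.82, 0.0]
force: [0.7, -0.1, 0.8]
grip_width: 0.056
time: 4.08
tool_pos: [0.5151, 0.0057, 0.2007]
eef_rot: [-2.56, 1.82, 0.002]
force: [-1.6, 2.3, 2.9]
grip_width: 0.0234
[-1.6470784   2.28459254  2.85486888] [0.53977764 0.42937349 0.01461525]
0 [0. 0. 0.]
10 [-0.6 -0.2  6.9]
20 [-2.3 -0.8 13.7]
30 [-5.1 -1.7 20. ]
40 [-8.8 -3.  25.7]
50 [-13.5  -4.7  30.6]
60 [-18.9  -6.5  34.6]
70 [-24.9  -8.6  37.6]
80 [-31.3 -10.8  39.4]
90 [-37.8 -13.   40. ]
```

View pics/w2.png

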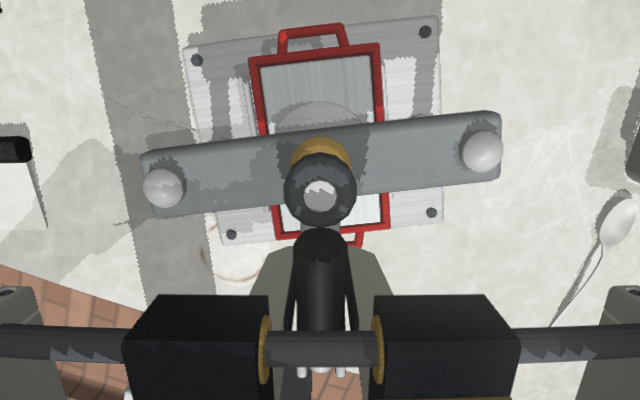

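```bash
python3 -m pendant '[[-1,[-0.6,-0.2,7],[0,0,0]],[-1,[-2.3,-0.8,13.7],[0,0,0]],[-1,[-5,-1.7,20],[0,0,0]],[-1,[-9,-3,25.7],[0,0,0]],[-1,[-13.5,-4.7,30.6],[0,0,0]]]' 8
```

```text
time: 4.75
tool_pos: [0.502, 0.0005, 0.2318]
eef_rot: [-2.559, 1.82, -0.001]
force: [1.9, 4.0, -4.9]
grip_width: 0.0234
```

Forces are small; continue the arc.

```bash
python3 -m pendant '[[-1,[-5.4,-1.8,4],[0,0,0]],[-1,[-11.4,-3.9,7],[0,0,0]],[-1,[-17.8,-6.1,8.8],[0,0,0]],[-1,[-24.3,-8.3,9.4],[0,0,0]],[-1,[-27,-9.3,9.4],[0,0,0]],[-1,[-27,-9.3,9.4],[0,0,0]]]' 8
python3 - <<'E'
from h import *
s=r.get_state();print(s["force"],s["wrist_torque"])
for n in ("scene","wrist"):
  im=r.read_camera(n)
  if n=="scene": im=cv2.resize(im[100:300,215:415],None,fx=3,fy=3,interpolation=cv2.INTER_CUBIC)
  cv2.imwrite(f"pics/{n}3.png",im[:,:,::-1])
E
```

```text
time: 5.5
tool_pos: [0.479, -0.0095, 0.2436]
eef_rot: [-2.554, 1.818, -0.015]
force: [4.0, 4.4, 2.3]
grip_width: 0.0231
[3.95637116 4.37859535 2.30687886] [ 0.86781439 -0.97709449  0.01157554]
```

View pics/scene3.png

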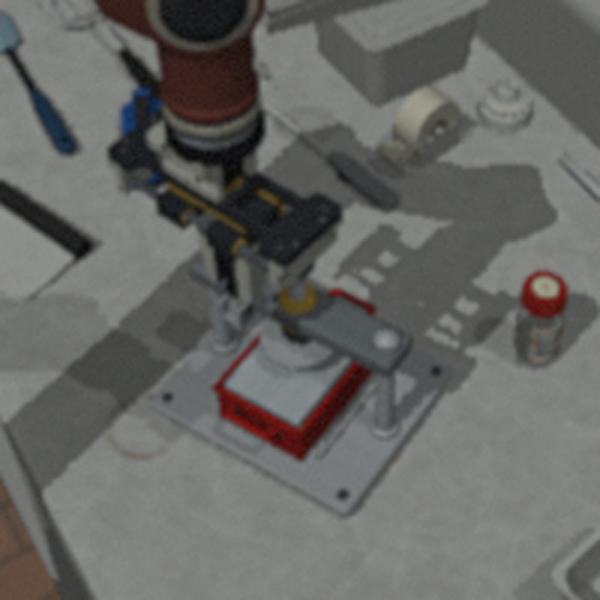

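View pics/wrist3.png

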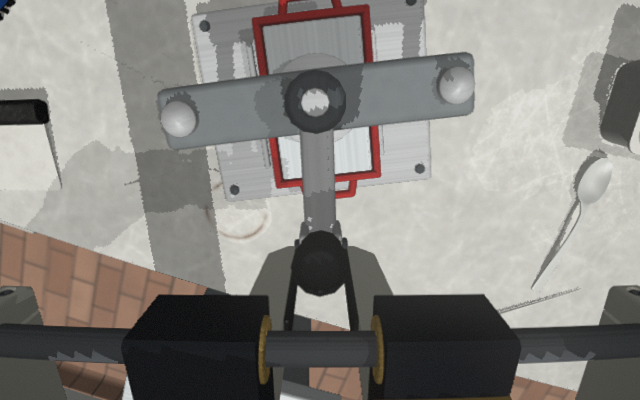

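```bash
python3 -m pendant '[[-1,[-1.5,-0.5,0],[0,0,0]],[-1,[-3,-1,0],[0,0,0]],[-1,[-3,-1,0],[0,0,0]]]' 8
python3 - <<'E'
from h import *
s=r.get_state();print(s["force"],s["wrist_torque"])
im=r.read_camera("wrist");im=cv2.resize(im[60:320,240:400],None,fx=2.3,fy=2.3,interpolation=cv2.INTER_CUBIC)
cv2.imwrite(f"pics/wrist4.png",im[:,:,::-1])
for z in (.205,.208,.212):print(z,plane("wrist",(315.5,99),z,s))
for z in (.28,.286,.29):print(z,plane("wrist",(320,262),z,s))
print(proj("wrist",[.4774,-.0072,.22],s),proj("wrist",[.4774,-.0072,.286],s))
E
```

```text
time: 5.98
tool_pos: [0.4767, -0.0104, 0.2438]
eef_rot: [-2.553, 1.817, -0.017]
force: [5.0, 4.3, 4.0]
grip_width: 0.0232
[4.9765492  4.28228088 3.97897203] [ 1.06026477 -1.13129491  0.02170584]
0.205 [0.55223138 0.01837552 0.205     ]
0.208 [0.55225002 0.01835038 0.208     ]
0.212 [0.55227487 0.01831685 0.212     ]
0.28 [ 0.49416144 -0.00416112  0.28      ]
0.286 [ 0.49689731 -0.00320141  0.286     ]
0.29 [ 0.49872123 -0.00256161  0.29      ]
[315.21661715 242.665281  ] [313.47655482 307.10886218]
```

View pics/wrist4.png

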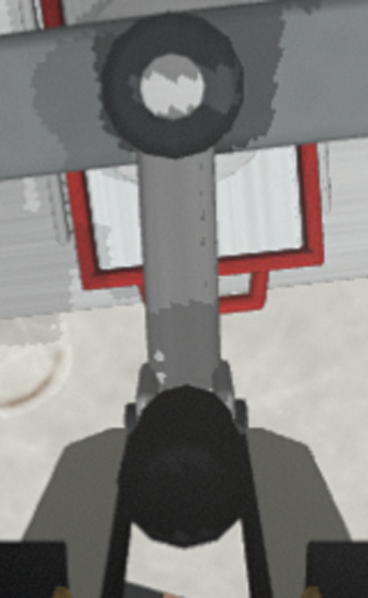

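```bash
python3 - <<'E'
from h import *
s=r.get_state()
u=np.array([.9455,.3256,0]);P=np.array([.4774,-.0072,.219])
for p in range(50,95,5):
    f=np.radians(p);print(p,proj("wrist",P+.066*(np.cos(f)*u+np.sin(f)*np.array([0,0,1])),s),proj("wrist",P+.04*(np.cos(f)*u+np.sin(f)*np.array([0,0,1])),s))
print(R.from_rotvec(s["eef_rot"]).as_matrix()[:,2])
E
```

```text
50 [313.64331105 193.16798362] [314.40317247 216.5824771 ]
55 [313.55647205 206.47035862] [314.364868   223.63273647]
60 [313.48727775 220.5062923 ] [314.33453497 230.94547847]
65 [313.4377509  235.03874803] [314.31273053 238.4291623 ]
70 [313.40935675 249.80424019] [314.29985389 245.98676966]
75 [313.40289295 264.52496456] [314.29612915 253.51849707]
80 [313.41843016 278.92261181] [314.30159611 260.92464341]
85 [313.45531194 292.7323712 ] [314.31610951 268.10851221]
90 [313.51221364 305.71557902] [314.33934705 274.9791452 ]
[ 1.30560952e-02  3.36456611e-05 -9.99914765e-01]
```

```bash
python3 -m pendant '[[-1,[0,0,0],[0,0,0]],[-1,[-2,-0.7,0],[0,0,0]],[-1,[-4,-1.4,0],[0,0,0]],[-1,[-6,-2,0],[0,0,0]],[-1,[-6,-2,0],[0,0,0]]]' 18
python3 - <<'E'
from h import *
s=r.get_state();print(s["force"],s["wrist_torque"])
im=r.read_camera("wrist");im=cv2.resize(im[60:320,240:400],None,fx=2.3,fy=2.3,interpolation=cv2.INTER_CUBIC)
cv2.imwrite(f"pics/wrist5.png",im[:,:,::-1])
u=np.array([.9455,.3256,0]);P=np.array([.4774,-.0072,.219])
for p in range(70,95,5):
    f=np.radians(p);print(p,(proj("wrist",P+.066*(np.cos(f)*u+np.sin(f)*np.array([0,0,1])),s)-[240,60])*2.3)
print(R.from_rotvec(s["eef_rot"]).as_matrix()[:,2])
E
```

```text
time: 6.65
tool_pos: [0.4724, -0.0121, 0.244]
eef_rot: [-2.552, 1.815, -0.022]
force: [8.5, 5.4, 1.0]
grip_width: 0.0218
[8.5051553  5.37431326 0.99005039] [ 1.20966887 -1.8675338   0.04000902]
70 [168.31291575 409.72462037]
75 [168.29103689 443.8788963 ]
80 [168.31816236 477.41616053]
85 [168.39302194 509.71284453]
90 [168.51281837 540.20179461]
[ 1.68940569e-02 -3.07678390e-05 -9.99857285e-01]
```

View pics/wrist5.png

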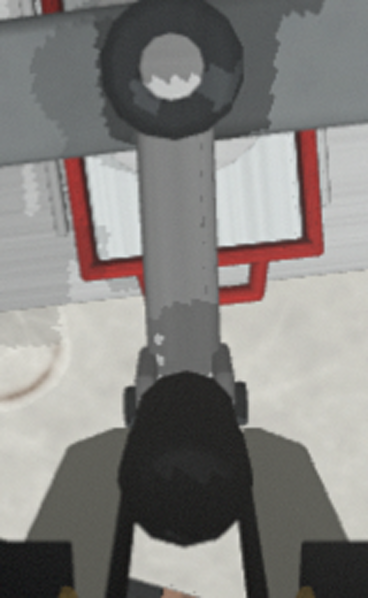

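```bash
python3 - <<'E'
from h import *
s=r.get_state()
u=np.array([.9455,.3256,0]);P=np.array([.4774,-.0072,.219]);z=np.array([0,0,1.])
c=lambda X:np.round((proj("wrist",X,s)-[240,60])*2.3)
print("pivot",c(P),"hub",c(P+.08*u-z*.008))
for p in (75,80,85,90):
    f=np.radians(p);a=np.cos(f)*u+np.sin(f)*z;n=-np.sin(f)*u+np.cos(f)*z
    print(p,[(c(P+l*a+.012*n)[1],c(P+l*a-.012*n)[1]) for l in (.011,.04,.055,.062,.066)])
print("camera",cam("wrist",s)[1], "tcp",c(s["tool_pos"]),c(s["tool_pos"]-.019*R.from_rotvec(s["eef_rot"]).as_matrix()[:,2]))
im=r.read_camera("scene");cv2.imwrite("pics/s5.png",cv2.resize(im[190:250,260:350],None,fx=8,fy=8,interpolation=cv2.INTER_CUBIC)[:,:,::-1])
E
```

```text
pivot [172. 401.] hub [172.  66.]
75 [(np.float64(457.0), np.float64(355.0)), (np.float64(483.0), np.float64(363.0)), (np.float64(500.0), np.float64(368.0)), (np.float64(509.0), np.float64(371.0)), (np.float64(514.0), np.float64(373.0))]
80 [(np.float64(460.0), np.float64(360.0)), (np.float64(498.0), np.float64(381.0)), (np.float64(523.0), np.float64(395.0)), (np.float64(537.0), np.float64(403.0)), (np.float64(545.0), np.float64(408.0))]
85 [(np.float64(463.0), np.float64(365.0)), (np.float64(513.0), np.float64(400.0)), (np.float64(546.0), np.float64(423.0)), (np.float64(563.0), np.float64(435.0)), (np.float64(574.0), np.float64(443.0))]
90 [(np.float64(465.0), np.float64(370.0)), (np.float64(526.0), np.float64(418.0)), (np.float64(566.0), np.float64(450.0)), (np.float64(587.0), np.float64(467.0)), (np.float64(600.0), np.float64(477.0))]
camera [0.54855354 0.01508196 0.4107278 ] tcp [185. 469.] [185. 512.]
```

View pics/s5.png

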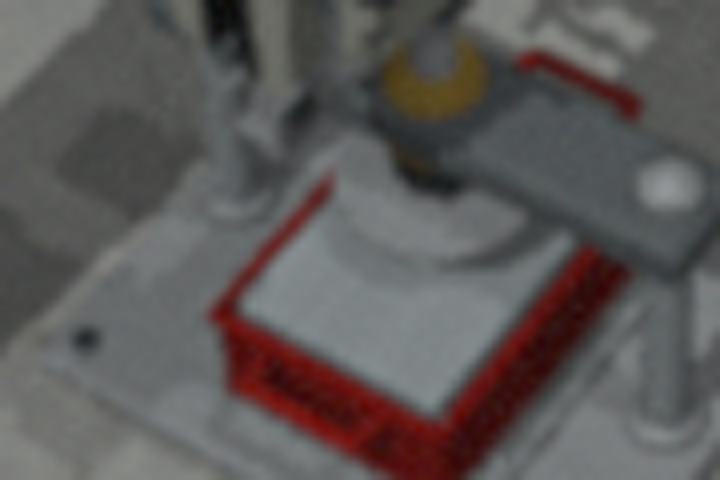

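```bash
python3 -m pendant '[[0,[0,0,0],[0,0,0]],[0,[0,0,0],[0,0,0]],[0,[0,0,0],[0,0,0]]]' 18
python3 - <<'E'
from h import *
s=r.get_state();print(s["force"],s["wrist_torque"])
im=r.read_camera("wrist");im=cv2.resize(im[60:320,240:400],None,fx=2.3,fy=2.3,interpolation=cv2.INTER_CUBIC)
cv2.imwrite(f"pics/wrist6.png",im[:,:,::-1])
u=np.array([.9455,.3256,0]);P=np.array([.4774,-.0072,.219]);z=np.array([0,0,1.])
c=lambda X:np.round((proj("wrist",X,s)-[240,60])*2.3)
print("pivot",c(P),"hub",c(P+.08*u-z*.008))
for p in (75,80,85,90):
    f=np.radians(p);a=np.cos(f)*u+np.sin(f)*z;n=-np.sin(f)*u+np.cos(f)*z
    print(p,[(c(P+l*a+.012*n)[1],c(P+l*a-.012*n)[1]) for l in (.011,.04,.055,.062,.066)])
E
```

```text
time: 7.12
tool_pos: [0.4651, -0.0132, 0.2407]
eef_rot: [2.557, -1.823, -0.0]
force: [0.3, -0.8, 0.5]
grip_width: 0.0447
[ 0.25309569 -0.82886315  0.49366922] [0.04866866 0.12318869 0.01438186]
pivot [178. 377.] hub [177.  29.]
75 [(np.float64(434.0), np.float64(329.0)), (np.float64(459.0), np.float64(335.0)), (np.float64(475.0), np.float64(339.0)), (np.float64(484.0), np.float64(341.0)), (np.float64(490.0), np.float64(343.0))]
80 [(np.float64(437.0), np.float64(334.0)), (np.float64(475.0), np.float64(354.0)), (np.float64(500.0), np.float64(367.0)), (np.float64(514.0), np.float64(374.0)), (np.float64(522.0), np.float64(379.0))]
85 [(np.float64(440.0), np.float64(339.0)), (np.float64(490.0), np.float64(373.0)), (np.float64(523.0), np.float64(395.0)), (np.float64(541.0), np.float64(408.0)), (np.float64(552.0), np.float64(415.0))]
90 [(np.float64(442.0), np.float64(344.0)), (np.float64(503.0), np.float64(392.0)), (np.float64(544.0), np.float64(424.0)), (np.float64(566.0), np.float64(441.0)), (np.float64(579.0), np.float64(451.0))]
```

View pics/wrist6.png

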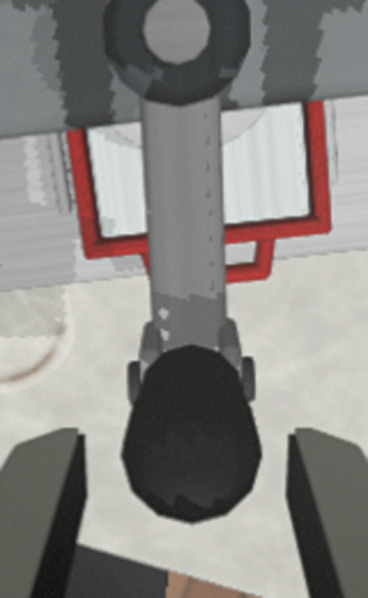

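```bash
python3 -m pendant '[[0,[10,3.5,2],[0,0,0]],[0,[19,6,3],[0,0,0]],[0,[19,6,3],[0,0,0]],[-1,[19,6,3],[0,0,0]],[-1,[19,6,3],[0,0,0]],[-1,[19,6,3],[0,0,0]],[-1,[19,6,3],[0,0,0]]]' 35
python3 -m pendant '[[-1,[-0.5,-0.2,0],[0.02,-0.057,0]],[-1,[-1.5,-0.5,0],[0.04,-0.113,0]],[-1,[-3,-1,0],[0.055,-0.16,0]],[-1,[-5,-1.7,0],[0.072,-0.208,0]],[-1,[-7.5,-2.6,0],[0.08,-0.23,0]],[-1,[-7.5,-2.6,0],[0.08,-0.23,0]]]' 35
python3 - <<'E'
from h import *
s=r.get_state();print(s["force"],s["wrist_torque"])
im=r.read_camera("wrist");im=cv2.resize(im[60:320,240:400],None,fx=2.3,fy=2.3,interpolation=cv2.INTER_CUBIC)
cv2.imwrite(f"pics/wrist7.png",im[:,:,::-1])
u=np.array([.9455,.3256,0]);P=np.array([.4774,-.0072,.219]);z=np.array([0,0,1.])
c=lambda X:np.round((proj("wrist",X,s)-[240,60])*2.3)
print("pivot",c(P),"hub",c(P+.08*u-z*.008))
for p in (75,80,85,90):
    f=np.radians(p);a=np.cos(f)*u+np.sin(f)*z;n=-np.sin(f)*u+np.cos(f)*z
    print(p,[(c(P+l*a+.012*n)[1],c(P+l*a-.012*n)[1]) for l in (.011,.04,.055,.062,.066)])
print(R.from_rotvec(s["eef_rot"]).as_matrix()[:,2])
E
```

```text
time: 8.05
tool_pos: [0.4845, -0.0063, 0.2436]
eef_rot: [2.559, -1.822, -0.0]
force: [-0.5, -0.8, -0.2]
grip_width: 0.0233
time: 8.8
tool_pos: [0.481, -0.0071, 0.245]
eef_rot: [-2.388, 1.697, -0.217]
force: [9.2, 3.9, -4.8]
grip_width: 0.0233
[ 9.15116395  3.87280478 -4.79298612] [ 0.27001151 -0.84522314 -0.02749213]
pivot [180. 459.] hub [181. 147.]
75 [(np.float64(508.0), np.float64(407.0)), (np.float64(508.0), np.float64(390.0)), (np.float64(508.0), np.float64(380.0)), (np.float64(508.0), np.float64(374.0)), (np.float64(508.0), np.float64(370.0))]
80 [(np.float64(512.0), np.float64(411.0)), (np.float64(525.0), np.float64(407.0)), (np.float64(534.0), np.float64(404.0)), (np.float64(538.0), np.float64(403.0)), (np.float64(541.0), np.float64(402.0))]
85 [(np.float64(515.0), np.float64(415.0)), (np.float64(541.0), np.float64(424.0)), (np.float64(559.0), np.float64(430.0)), (np.float64(568.0), np.float64(433.0)), (np.float64(574.0), np.float64(435.0))]
90 [(np.float64(518.0), np.float64(419.0)), (np.float64(557.0), np.float64(442.0)), (np.float64(582.0), np.float64(456.0)), (np.float64(596.0), np.float64(464.0)), (np.float64(604.0), np.float64(469.0))]
[ 0.23590354  0.08004043 -0.9684746 ]
```

View pics/wrist7.png

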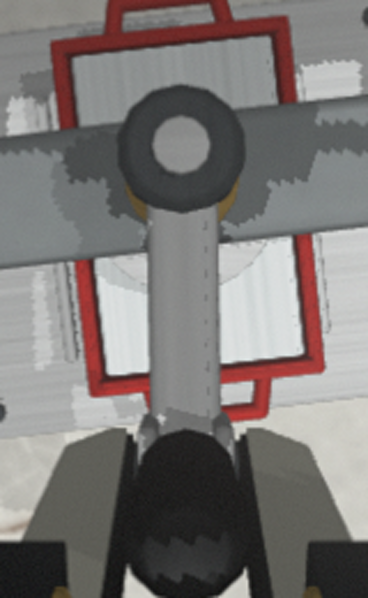

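```bash
python3 -m pendant '[[-1,[-2,-0.7,0],[0,0,0]],[-1,[-4,-1.4,0],[0.01,-0.03,0]],[-1,[-4,-1.4,0],[0.01,-0.03,0]],[-1,[-4,-1.4,0],[0.01,-0.03,0]]]' 35
python3 - <<'E'
from h import *
s=r.get_state();print(s["force"],s["wrist_torque"])
u=np.array([.9455,.3256,0]);P=np.array([.4774,-.0072,.219]);z=np.array([0,0,1.])
c=lambda X:np.round((proj("wrist",X,s)-[240,60])*2.3)
for p in (85,90):
    f=np.radians(p);a=np.cos(f)*u+np.sin(f)*z;n=-np.sin(f)*u+np.cos(f)*z
    print(p,[(c(P+l*a+.012*n)[1],c(P+l*a-.012*n)[1]) for l in (.011,.04,.055,.062,.066)])
print(R.from_rotvec(s["eef_rot"]).as_matrix()[:,2])
im=r.read_camera("wrist");im=cv2.resize(im[60:330,240:400],None,fx=2.3,fy=2.3,interpolation=cv2.INTER_CUBIC)[:600]
cv2.imwrite(f"pics/wrist8.png",im[:,:,::-1])
E
```

```text
time: 9.35
tool_pos: [0.4803, -0.0071, 0.2455]
eef_rot: [-2.366, 1.677, -0.249]
force: [19.2, 6.8, -14.1]
grip_width: 0.0233
[ 19.24111464   6.84746527 -14.07628643] [ 0.89848821 -2.30267329 -0.00394092]
85 [(np.float64(514.0), np.float64(414.0)), (np.float64(535.0), np.float64(418.0)), (np.float64(549.0), np.float64(420.0)), (np.float64(557.0), np.float64(422.0)), (np.float64(561.0), np.float64(423.0))]
90 [(np.float64(518.0), np.float64(418.0)), (np.float64(551.0), np.float64(435.0)), (np.float64(573.0), np.float64(447.0)), (np.float64(585.0), np.float64(453.0)), (np.float64(593.0), np.float64(456.0))]
[ 0.26938743  0.08886166 -0.95892336]
```

View pics/wrist8.png

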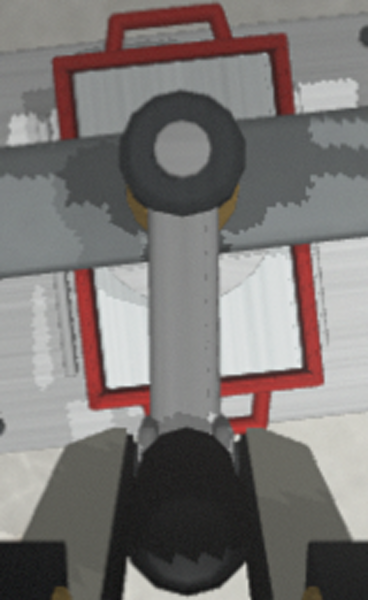

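```bash
python3 -m pendant '[[0,[0,0,0],[0,0,0]],[0,[0,0,0],[0,0,0]],[0,[1.5,0.5,0],[-0.03,0.087,0]],[0,[3,1,0],[-0.06,0.174,0]],[0,[4.5,1.5,0],[-0.09,0.26,0]],[0,[4.5,1.5,0],[-0.09,0.26,0]],[0,[4.5,1.5,0],[-0.09,0.26,0]]]' 25
python3 - <<'E'
from h import *
s=r.get_state();print(s["force"],s["wrist_torque"])
u=np.array([.9455,.3256,0]);P=np.array([.4779,-.0088,.219]);z=np.array([0,0,1.])
c=lambda X:np.round((proj("wrist",X,s)-[240,60])*2.3)
for p in (80,85,90):
    f=np.radians(p);a=np.cos(f)*u+np.sin(f)*z;n=-np.sin(f)*u+np.cos(f)*z
    print(p,[(c(P+l*a+.012*n)[1],c(P+l*a-.012*n)[1]) for l in (.011,.04,.055,.062,.066)])
print(R.from_rotvec(s["eef_rot"]).as_matrix())
im=r.read_camera("wrist");im=cv2.resize(im[60:330,240:400],None,fx=2.3,fy=2.3,interpolation=cv2.INTER_CUBIC)[:600]
cv2.imwrite(f"pics/wrist9.png",im[:,:,::-1])
E
```

```text
time: 10.28
tool_pos: [0.4767, -0.0093, 0.2435]
eef_rot: [-2.558, 1.823, 0.001]
force: [-1.0, 0.1, 0.2]
grip_width: 0.0465
[-1.02649365  0.05235584  0.2235358 ] [-0.09552732  0.1317899   0.00755832]
80 [(np.float64(479.0), np.float64(380.0)), (np.float64(523.0), np.float64(408.0)), (np.float64(551.0), np.float64(426.0)), (np.float64(567.0), np.float64(435.0)), (np.float64(576.0), np.float64(441.0))]
85 [(np.float64(482.0), np.float64(386.0)), (np.float64(537.0), np.float64(426.0)), (np.float64(573.0), np.float64(453.0)), (np.float64(592.0), np.float64(467.0)), (np.float64(604.0), np.float64(476.0))]
90 [(np.float64(484.0), np.float64(391.0)), (np.float64(549.0), np.float64(444.0)), (np.float64(592.0), np.float64(479.0)), (np.float64(615.0), np.float64(498.0)), (np.float64(628.0), np.float64(510.0))]
[[ 3.26266525e-01 -9.45277803e-01 -1.73010860e-04]
 [-9.45277585e-01 -3.26266568e-01  6.43379166e-04]
 [-6.64619704e-04 -4.63697970e-05 -9.99999778e-01]]
```

View pics/wrist9.png

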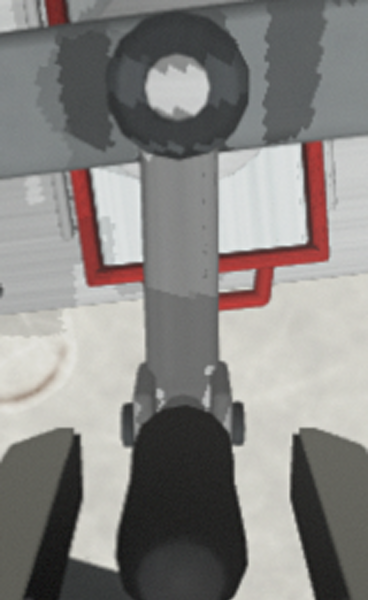

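```bash
python3 -m pendant '[[-1,[0,0,0],[0,0,0]],[-1,[0,0,0],[0,0,0]],[-1,[0,0,0],[0,0,0]],[-1,[0,0,0],[0,0,0]]]' 25
python3 - <<'E'
from h import *
s=r.get_state();print(s["force"],s["wrist_torque"],s["tool_pos"])
for d in range(0,91,6):
    a0=np.radians(199.8);a=a0-np.radians(d)
    print(d,np.round(np.r_[81*np.cos(a)-80*np.cos(a0),81*np.sin(a)-80*np.sin(a0),-20*d/360],1))
E
```

```text
time: 10.82
tool_pos: [0.4775, -0.0085, 0.2438]
eef_rot: [-2.56, 1.821, 0.001]
force: [-1.1, -0.3, 2.0]
grip_width: 0.0231
[-1.07200799 -0.25347093  1.98839402] [0.04920378 0.3445288  0.01274071] [ 0.47751035 -0.00849962  0.24377307]
0 [-0.9 -0.3  0. ]
6 [-3.4  7.8 -0.3]
12 [-5.  16.1 -0.7]
18 [-5.7 24.6 -1. ]
24 [-5.5 33.  -1.3]
30 [-4.4 41.4 -1.7]
36 [-2.5 49.7 -2. ]
42 [ 0.3 57.7 -2.3]
48 [ 3.9 65.4 -2.7]
54 [ 8.3 72.6 -3. ]
60 [13.4 79.4 -3.3]
66 [19.2 85.6 -3.7]
72 [25.6 91.1 -4. ]
78 [32.6 95.9 -4.3]
84 [ 40.  100.   -4.7]
90 [ 47.8 103.3  -5. ]
```

```bash
python3 -m pendant '[[-1,[-3.4,7.8,-0.3],[0,0,0]],[-1,[-5,16,-0.7],[0,0,0]],[-1,[-5.7,24.6,-1],[0,0,0]],[-1,[-5.5,33,-1.3],[0,0,0]],[-1,[-4.4,41.4,-1.7],[0,0,0]],[-1,[-4.4,41.4,-1.7],[0,0,0]]]' 25
cat > f.py <<'E'
from h import *
s=r.get_state();C=np.array([.553,.0188]);d=s["tool_pos"][:2]-C;a=np.arctan2(d[1],d[0]);e=d/np.linalg.norm(d);t=np.array([e[1],-e[0]])
f=s["force"][:2];print("t",s["time"],"ang",round(np.degrees(a)%360,1),"rad mm",round(1000*np.linalg.norm(d),1),"Ft(opp)",round(-f@t,2),"Fr(out on tool)",round(f@e,2),"Fz",round(s["force"][2],2),"tilt",R.from_rotvec(s["eef_rot"]).as_matrix()[:2,2].round(3),"q7",s["joint_positions"][6].round(2))
E
python3 f.py
```

```text
time: 11.58
tool_pos: [0.4739, 0.0345, 0.2421]
eef_rot: [-2.56, 1.818, 0.0]
force: [3.3, 1.5, 2.0]
grip_width: 0.0234
t 11.575 ang 168.8 rad mm 80.6 Ft(opp) -2.11 Fr(out on tool) -2.96 Fz 2.0 tilt [0.001 0.002] q7 -0.99
```

```bash
python3 -m pendant '[[-1,[1.9,8.3,-0.3],[0,0,0]],[-1,[4.7,16.3,-0.6],[0,0,0]],[-1,[8.3,24,-1],[0,0,0]],[-1,[12.7,31.2,-1.3],[0,0,0]],[-1,[17.8,38,-1.6],[0,0,0]]]' 25; python3 f.py
python3 - <<'E'
import numpy as np
for st in (140,110,80,50,20,-10):
  print(st,[np.round([81*(np.cos(np.radians(st-d))-np.cos(np.radians(st))),81*(np.sin(np.radians(st-d))-np.sin(np.radians(st))),-d/18],1).tolist() for d in (6,12,18,24,30)])
E
```

```text
time: 12.2
tool_pos: [0.4915, 0.071, 0.2404]
eef_rot: [2.559, -1.821, 0.0]
force: [2.2, -2.0, 2.6]
grip_width: 0.0232
t 12.2 ang 139.7 rad mm 80.7 Ft(opp) 0.1 Fr(out on tool) -3.01 Fz 2.58 tilt [ 0. -0.] q7 -1.05
140 [[5.8, 6.2, -0.3], [12.2, 11.8, -0.7], [19.1, 16.6, -1.0], [26.5, 20.7, -1.3], [34.3, 24.0, -1.7]]
110 [[8.1, 2.5, -0.3], [16.4, 4.1, -0.7], [24.9, 4.8, -1.0], [33.4, 4.7, -1.3], [41.8, 3.7, -1.7]]
80 [[8.3, -1.9, -0.3], [16.3, -4.7, -0.7], [24.0, -8.3, -1.0], [31.2, -12.6, -1.3], [38.0, -17.7, -1.7]]
50 [[6.2, -5.8, -0.3], [11.8, -12.2, -0.7], [16.6, -19.1, -1.0], [20.7, -26.5, -1.3], [24.0, -34.3, -1.7]]
20 [[2.5, -8.1, -0.3], [4.1, -16.4, -0.7], [4.8, -24.9, -1.0], [4.7, -33.4, -1.3], [3.7, -41.8, -1.7]]
-10 [[-1.9, -8.3, -0.3], [-4.7, -16.3, -0.7], [-8.3, -24.0, -1.0], [-12.6, -31.2, -1.3], [-17.7, -38.0, -1.7]]
```

```bash
python3 -m pendant '[[-1,[5.8,6.2,-0.3],[0,0,0]],[-1,[12.2,11.8,-0.7],[0,0,0]],[-1,[19.1,16.6,-1],[0,0,0]],[-1,[26.5,20.7,-1.3],[0,0,0]],[-1,[34.3,24,-1.7],[0,0,0]]]' 25; python3 f.py
python3 - <<'E'
from h import *
cv2.imwrite("pics/w10.png",r.read_camera("wrist")[:,:,::-1])
im=r.read_camera("scene");cv2.imwrite("pics/s10.png",cv2.resize(im[150:275,240:390],None,fx=5,fy=4.8,interpolation=cv2.INTER_CUBIC)[:,:,::-1])
E
```

```text
time: 12.82
tool_pos: [0.5259, 0.0948, 0.2387]
eef_rot: [2.559, -1.822, -0.0]
force: [0.4, -3.2, 4.6]
grip_width: 0.0232
t 12.825 ang 109.6 rad mm 80.7 Ft(opp) 0.67 Fr(out on tool) -3.16 Fz 4.57 tilt [-0. -0.] q7 -1.07
```

View pics/w10.png

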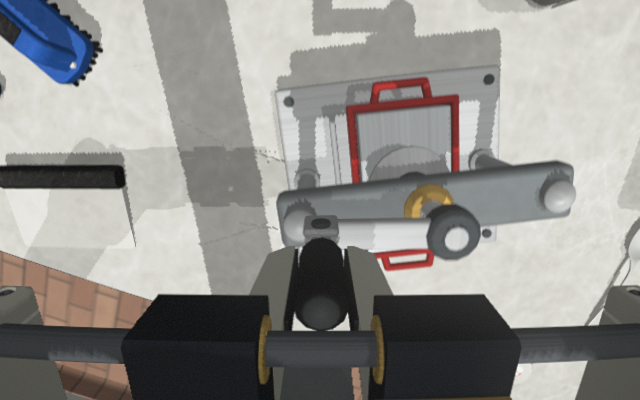

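View pics/s10.png

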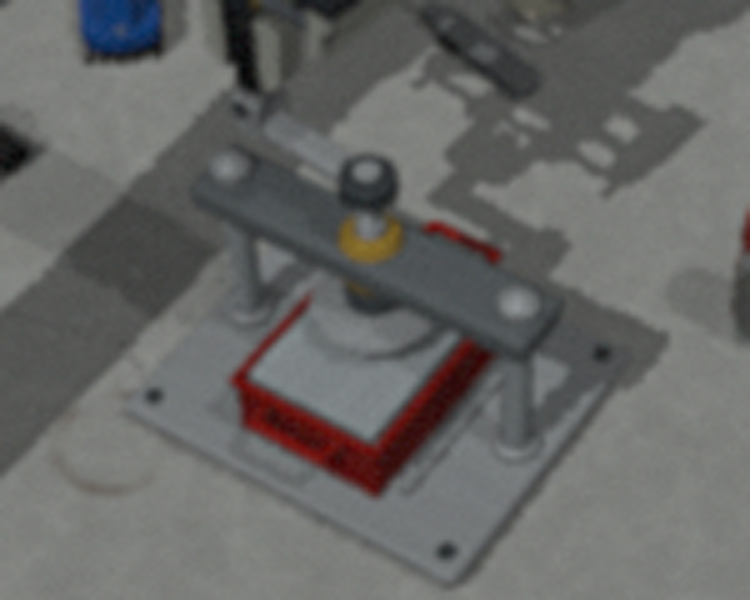

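```bash
python3 -m pendant '[[-1,[8.1,2.5,-0.3],[0,0,0]],[-1,[16.4,4.1,-0.6],[0,0,0]],[-1,[24.9,4.8,-0.9],[0,0,0]],[-1,[33.4,4.7,-1.2],[0,0,0]],[-1,[41.8,3.7,-1.5],[0,0,0]]]' 25; python3 f.py
```

```text
time: 13.55
tool_pos: [0.5675, 0.098, 0.237]
eef_rot: [2.559, -1.821, -0.001]
force: [-1.7, -4.0, 5.1]
grip_width: 0.0229
t 13.55 ang 79.6 rad mm 80.5 Ft(opp) 1.01 Fr(out on tool) -4.22 Fz 5.11 tilt [-0.001 -0.001] q7 -1.06
```

```bash
python3 -m pendant '[[-1,[8.3,-1.9,-0.3],[0,0,0]],[-1,[16.3,-4.7,-0.6],[0,0,0]],[-1,[24,-8.3,-0.9],[0,0,0]],[-1,[31.2,-12.6,-1.3],[0,0,0]],[-1,[38,-17.7,-1.6],[0,0,0]]]' 25; python3 f.py
```

```text
time: 14.18
tool_pos: [0.6046, 0.0803, 0.2354]
eef_rot: [2.558, -1.821, -0.004]
force: [-4.0, -3.0, 6.2]
grip_width: 0.0233
t 14.175 ang 50.0 rad mm 80.3 Ft(opp) 1.2 Fr(out on tool) -4.86 Fz 6.21 tilt [-0.003  0.   ] q7 -1.03
```

```bash
python3 -m pendant '[[-1,[6,-5.9,-0.2],[0,0,0]],[-1,[11.4,-12.3,-0.5],[0,0,0]],[-1,[16.1,-19.2,-0.8],[0,0,0]],[-1,[20,-26.6,-1.1],[0,0,0]],[-1,[23,-34.4,-1.4],[0,0,0]]]' 25; python3 f.py
```

```text
time: 14.8
tool_pos: [0.6275, 0.0477, 0.2338]
eef_rot: [-2.56, 1.82, 0.007]
force: [-2.8, -0.3, 5.1]
grip_width: 0.0232
t 14.8 ang 21.2 rad mm 79.9 Ft(opp) 0.76 Fr(out on tool) -2.71 Fz 5.11 tilt [-0.003  0.003] q7 -0.97
```

```bash
python3 -m pendant '[[-1,[2.5,-8.1,-0.3],[0,0,0]],[-1,[4.1,-16.4,-0.6],[0,0,0]],[-1,[4.8,-24.9,-0.9],[0,0,0]],[-1,[4.7,-33.4,-1.2],[0,0,0]],[-1,[3.7,-41.8,-1.5],[0,0,0]]]' 25; python3 f.py
```

```text
time: 15.42
tool_pos: [0.6317, 0.0064, 0.2322]
eef_rot: [-2.56, 1.818, 0.005]
force: [-2.6, 1.2, 4.7]
grip_width: 0.0233
t 15.425 ang 351.0 rad mm 79.7 Ft(opp) 0.79 Fr(out on tool) -2.79 Fz 4.69 tilt [-0.001  0.003] q7 -0.91
```

```bash
python3 -m pendant '[[-1,[-1.9,-8.3,-0.3],[0,0,0]],[-1,[-4.7,-16.3,-0.6],[0,0,0]],[-1,[-8.3,-24,-0.9],[0,0,0]],[-1,[-12.6,-31.2,-1.3],[0,0,0]],[-1,[-17.7,-38,-1.6],[0,0,0]]]' 25; python3 f.py
python3 - <<'E'
import numpy as np
for st in (-40,-70,-100,-130):
  print(st,[np.round([80.5*(np.cos(np.radians(st-d))-np.cos(np.radians(st))),80.5*(np.sin(np.radians(st-d))-np.sin(np.radians(st))),-d/18],1).tolist() for d in (6,12,18,24,30)])
from h import *
im=r.read_camera("scene");cv2.imwrite("pics/s11.png",cv2.resize(im[150:275,240:390],None,fx=5,fy=4.8,interpolation=cv2.INTER_CUBIC)[:,:,::-1])
E
```

```text
time: 16.05
tool_pos: [0.6135, -0.0329, 0.2305]
eef_rot: [-2.56, 1.821, 0.003]
force: [-2.1, 3.7, 1.4]
grip_width: 0.0235
t 16.05 ang 319.4 rad mm 79.6 Ft(opp) 1.42 Fr(out on tool) -3.96 Fz 1.41 tilt [-0.001  0.002] q7 -0.84
-40 [[-5.7, -6.2, -0.3], [-12.1, -11.7, -0.7], [-19.0, -16.5, -1.0], [-26.4, -20.6, -1.3], [-34.1, -23.9, -1.7]]
-70 [[-8.1, -2.5, -0.3], [-16.3, -4.1, -0.7], [-24.7, -4.8, -1.0], [-33.1, -4.7, -1.3], [-41.5, -3.6, -1.7]]
-100 [[-8.2, 1.9, -0.3], [-16.2, 4.6, -0.7], [-23.8, 8.2, -1.0], [-31.0, 12.5, -1.3], [-37.8, 17.6, -1.7]]
-130 [[-6.2, 5.7, -0.3], [-11.7, 12.1, -0.7], [-16.5, 19.0, -1.0], [-20.6, 26.4, -1.3], [-23.9, 34.1, -1.7]]
```

View pics/s11.png

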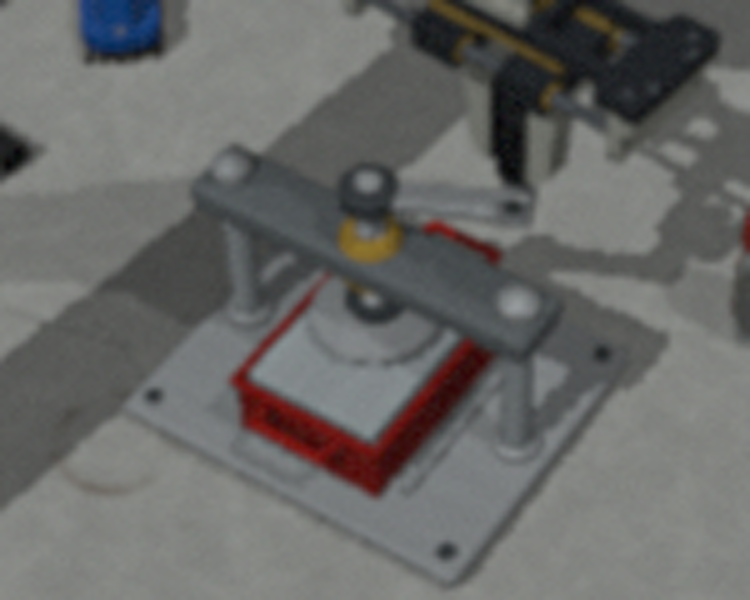

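```bash
python3 -m pendant '[[-1,[-5.7,-6.2,-0.3],[0,0,0]],[-1,[-12.1,-11.7,-0.7],[0,0,0]],[-1,[-19,-16.5,-1],[0,0,0]]]' 25; python3 f.py
```

```text
time: 16.48
tool_pos: [0.5945, -0.0492, 0.2295]
eef_rot: [-2.56, 1.82, 0.003]
force: [-2.2, 4.9, -1.2]
grip_width: 0.0234
t 16.475 ang 301.4 rad mm 79.7 Ft(opp) 0.64 Fr(out on tool) -5.35 Fz -1.25 tilt [-0.001  0.002] q7 -0.81
```

```bash
python3 -m pendant '[[-1,[-7.4,-4.1,-0.3],[0,0,0]],[-1,[-15.1,-7.4,-0.7],[0,0,0]]]' 25; python3 f.py
```

```text
time: 16.73
tool_pos: [0.5798, -0.0563, 0.2289]
eef_rot: [-2.559, 1.82, 0.002]
force: [-0.9, 5.0, -1.0]
grip_width: 0.0231
t 16.725 ang 289.6 rad mm 79.7 Ft(opp) 0.8 Fr(out on tool) -4.98 Fz -0.97 tilt [-0.     0.002] q7 -0.79
```

```bash
python3 -m pendant '[[-1,[-8.1,-2,-0.3],[0,0,0]],[-1,[-16.3,-3.3,-0.6],[0,0,0]],[-1,[-24.7,-3.8,-0.9],[0,0,0]]]' 25; python3 f.py
```

```text
time: 17.1
tool_pos: [0.5551, -0.0609, 0.2279]
eef_rot: [-2.56, 1.821, -0.0]
force: [0.7, 5.2, -5.6]
grip_width: 0.0231
t 17.1 ang 271.5 rad mm 79.7 Ft(opp) 0.8 Fr(out on tool) -5.16 Fz -5.6 tilt [0. 0.] q7 -0.78
```

```bash
python3 -m pendant '[[-1,[-8.4,0.1,-0.3],[0,0,0]],[-1,[-16.8,1.2,-0.7],[0,0,0]]]' 25; python3 f.py
```

```text
time: 17.35
tool_pos: [0.5385, -0.0598, 0.2274]
eef_rot: [-2.559, 1.821, -0.001]
force: [3.3, 4.0, -8.4]
grip_width: 0.023
t 17.35 ang 259.6 rad mm 79.9 Ft(opp) 2.5 Fr(out on tool) -4.56 Fz -8.43 tilt [ 0.001 -0.   ] q7 -0.78
```

```bash
python3 -m pendant '[[-1,[-4.1,0.9,-0.6],[0,0,0]],[-1,[-8.2,1.9,-1.2],[0,0,0]]]' 25; python3 f.py
```

```text
time: 17.6
tool_pos: [0.5323, -0.0584, 0.2271]
eef_rot: [-2.558, 1.82, -0.008]
force: [4.2, 2.1, -6.2]
grip_width: 0.0235
t 17.6 ang 255.0 rad mm 79.9 Ft(opp) 3.48 Fr(out on tool) -3.1 Fz -6.23 tilt [ 0.005 -0.002] q7 -0.78
```

```bash
python3 -m pendant '[[-1,[-4,1.3,-0.3],[0,0,0]],[-1,[-8,2.7,-0.7],[0,0,0]]]' 25; python3 f.py
```

```text
time: 17.85
tool_pos: [0.5249, -0.0561, 0.2268]
eef_rot: [-2.558, 1.82, -0.011]
force: [5.2, 3.8, -5.0]
grip_width: 0.0231
t 17.85 ang 249.5 rad mm 80.0 Ft(opp) 3.51 Fr(out on tool) -5.42 Fz -4.97 tilt [ 0.007 -0.002] q7 -0.78
```

```bash
python3 - <<'E'
import numpy as np
for st in (-112,-142,-172):
  print(st,[np.round([80.5*(np.cos(np.radians(st-d))-np.cos(np.radians(st))),80.5*(np.sin(np.radians(st-d))-np.sin(np.radians(st))),-d/18],1).tolist() for d in (6,12,18,24,30)])
E
```

```text
-112 [[-7.6, 3.6, -0.3], [-14.9, 7.9, -0.7], [-21.6, 13.0, -1.0], [-27.8, 18.7, -1.3], [-33.3, 25.1, -1.7]]
-142 [[-4.8, 6.9, -0.3], [-8.9, 14.3, -0.7], [-12.2, 22.0, -1.0], [-14.7, 30.1, -1.3], [-16.3, 38.4, -1.7]]
-172 [[-0.7, 8.4, -0.3], [-0.6, 16.8, -0.7], [0.4, 25.2, -1.0], [2.3, 33.4, -1.3], [5.1, 41.4, -1.7]]
```

```bash
python3 -m pendant '[[-1,[-7.6,3.6,-0.3],[0,0,0]],[-1,[-14.9,7.9,-0.7],[0,0,0]],[-1,[-21.6,13,-1],[0,0,0]],[-1,[-27.8,18.7,-1.3],[0,0,0]],[-1,[-33.3,25.1,-1.7],[0,0,0]]]' 30; python3 f.py
```

```text
time: 18.48
tool_pos: [0.4923, -0.0336, 0.2253]
eef_rot: [-2.558, 1.824, -0.018]
force: [5.5, -1.9, -9.0]
grip_width: 0.023
t 18.475 ang 220.8 rad mm 80.2 Ft(opp) 5.08 Fr(out on tool) -2.89 Fz -8.96 tilt [ 0.009 -0.007] q7 -0.84
```

```bash
python3 -m pendant '[[-1,[-4.8,6.9,-0.4],[0,0,0]],[-1,[-8.9,14.3,-0.9],[0,0,0]],[-1,[-12.2,22,-1.4],[0,0,0]],[-1,[-14.7,30.1,-1.9],[0,0,0]],[-1,[-16.3,38.4,-2.4],[0,0,0]]]' 30; python3 f.py
python3 - <<'E'
from h import *
cv2.imwrite("pics/w12.png",r.read_camera("wrist")[:,:,::-1])
E
```

```text
time: 19.1
tool_pos: [0.4746, 0.0013, 0.2236]
eef_rot: [2.552, -1.825, 0.018]
force: [0.6, -6.7, -0.3]
grip_width: 0.0231
t 19.1 ang 192.6 rad mm 80.3 Ft(opp) 6.66 Fr(out on tool) 0.85 Fz -0.28 tilt [ 0.007 -0.01 ] q7 -0.92
```

View pics/w12.png

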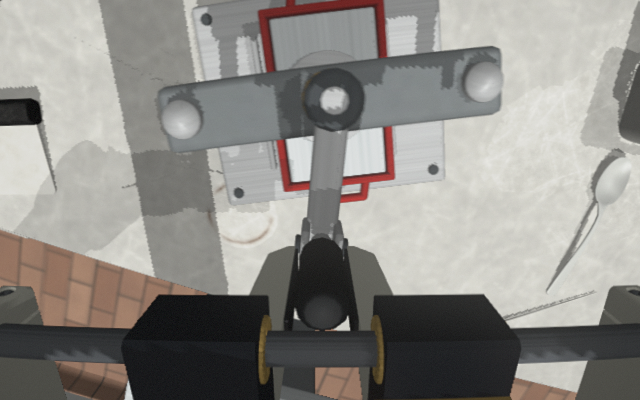

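```bash
python3 -m pendant '[[-1,[-1.7,8.4,-0.3],[0,0,0]],[-1,[-2.1,16.8,-0.7],[0,0,0]],[-1,[-1.4,25.2,-1],[0,0,0]],[-1,[-0.4,30.6,-1.2],[0,0,0]],[-1,[-0.4,30.6,-1.2],[0,0,0]]]' 30; python3 f.py
```

```text
time: 19.77
tool_pos: [0.4737, 0.033, 0.2223]
eef_rot: [2.554, -1.824, 0.013]
force: [0.5, -5.2, 2.1]
grip_width: 0.0233
t 19.775 ang 169.8 rad mm 80.5 Ft(opp) 4.99 Fr(out on tool) -1.42 Fz 2.09 tilt [ 0.005 -0.007] q7 -0.98
```

```bash
python3 -m pendant '[[-1,[-0.5,-1,0],[0,0,0]],[-1,[-0.5,-2,0],[0,0,0]]]' 30; python3 f.py
python3 -m pendant '[[0,[0,0,0],[0,0,0]],[0.2,[0,0,0],[0,0,0]],[0.2,[0,0,0],[0,0,0]],[0.2,[0,0,0],[0,0,0]]]' 30; python3 f.py
python3 - <<'E'
from h import *
cv2.imwrite("pics/w13.png",r.read_camera("wrist")[:,:,::-1])
E
```

```text
time: 20.02
tool_pos: [0.4737, 0.033, 0.2223]
eef_rot: [2.557, -1.825, 0.011]
force: [0.4, -6.0, 4.8]
grip_width: 0.0231
t 20.025 ang 169.9 rad mm 80.6 Ft(opp) 5.82 Fr(out on tool) -1.43 Fz 4.84 tilt [ 0.005 -0.004] q7 -0.98
time: 20.52
tool_pos: [0.4716, 0.0375, 0.2202]
eef_rot: [2.561, -1.82, -0.002]
force: [-0.1, 0.3, 0.2]
grip_width: 0.0548
t 20.525 ang 167.1 rad mm 83.5 Ft(opp) -0.32 Fr(out on tool) 0.16 Fz 0.23 tilt [-0.001  0.001] q7 -0.98
```

View pics/w13.png

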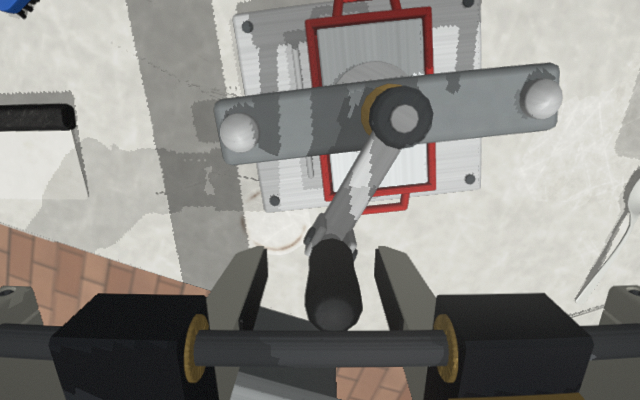

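Released; the grip stands clear between the fingers. Retreat straight up, then check fold angle, crank angle and mould.

```bash
python3 -m pendant '[[0.3,[0,-2,15],[0,0,0]],[0.3,[0,-2,40],[0,0,0]],[0.3,[0,-2,75],[0,0,0]],[0.3,[0,-2,115],[0,0,0]],[0.3,[0,-2,115],[0,0,0]],[0.3,[0,-2,115],[0,0,0]]]'
python3 - <<'E'
from h import *
s=r.get_state();cv2.imwrite("pics/w14.png",r.read_camera("wrist")[:,:,::-1])
im=r.read_camera("scene");cv2.imwrite("pics/s14.png",cv2.resize(im[150:275,240:390],None,fx=5,fy=4.8,interpolation=cv2.INTER_CUBIC)[:,:,::-1])
C=np.array([.5525,.0182,.199]);z=np.array([0,0,1])
for a in (169,170):
  e=np.array([np.cos(np.radians(a)),np.sin(np.radians(a)),0]);P=C+.08*e
  print(a,"hub",proj("wrist",C-.008*z,s),"piv",proj("wrist",P,s),[(p,proj("wrist",P+.066*(np.sin(np.radians(p))*z-np.cos(np.radians(p))*e),s).round(1)) for p in (80,85,90)])
E
```

```text
time: 21.32
tool_pos: [0.4715, 0.0348, 0.3356]
eef_rot: [-2.559, 1.821, 0.001]
force: [-0.7, 1.2, -0.7]
grip_width: 0.0609
169 hub [370.77902064 108.48024084] piv [322.95067799 190.40752353] [(80, array([331.8, 201.1])), (85, array([327.6, 208.3])), (90, array([323.4, 215.2]))]
170 hub [370.77902064 108.48024084] piv [324.34118107 191.17177036] [(80, array([333.3, 202. ])), (85, array([329.2, 209.2])), (90, array([325.2, 216.1]))]
```

View pics/w14.png

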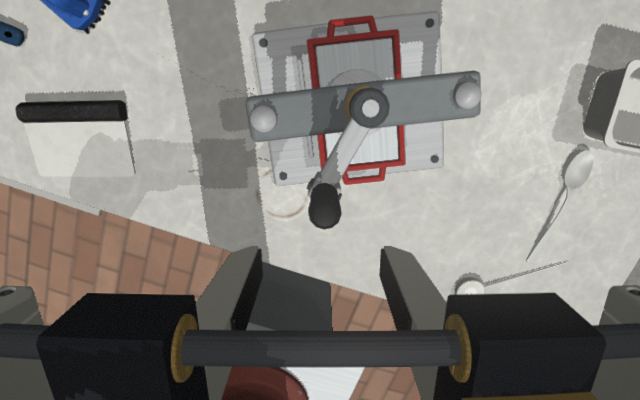

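View pics/s14.png

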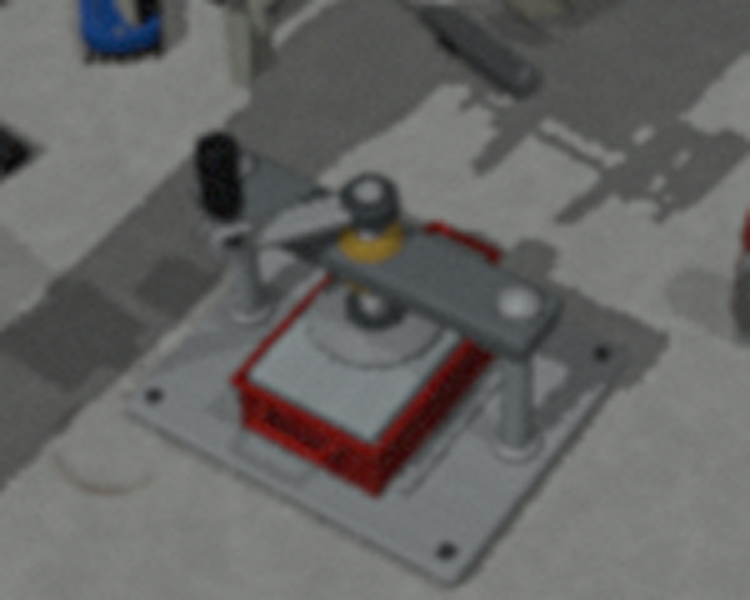

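```bash
python3 - <<'E'
from h import *
s=r.get_state();im=cv2.imread("pics/w14.png");g=im.max(2)<45;g[:,:290]=0;g[:,355:]=0;g[:170]=0;g[240:]=0
ys,xs=np.nonzero(g);print(xs.min(),xs.max(),ys.min(),ys.max())
print(r.hand_in())
E
```

```text
310 339 184 210
the job is handed in; nothing more can be done
None
```

I swung the grip up to its hard stop and wound the crank clockwise about 390° in all. I then let go and handed the job in at about 21 s. The hand-in gives no verdict, and I could not measure the plate force or the fold angle directly.

- **Grip:** my first swing stalled at roughly 80° because the sleeve slipped in the pads. I re-gripped harder and tilted the tool with it until the force rose sharply with almost no movement. I saw no sign of the plate touching the lid at that stage.
- **Winding:** the pull along the circle stayed near 1 N until the crank stood at about 260°, then jumped to about 3.5 N. From there it rose roughly 5 N per quarter turn, reaching 6.7 N, as described for the plate on the lid. I stopped near 170°, about a quarter turn past first touch, which should be about 75 N.
- **After release:** in the wrist picture the grip's end lay about 2–3 px from where a fully upright grip should appear, with the crank at about 170°. In the scene picture the mould looked unmoved. The things on the bench that I could see also looked unmoved; I did not compare positions for all of them.
- **Checks that fell short:** backing off 2 mm before letting go did not ease the side load (5.0 N before, 5.8 N after). The tool sprang about 4 mm when the fingers opened, but the crank did not visibly turn. A last colour mask on the grip caught only part of it, so it confirmed nothing.

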